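# Free the whetstone from the ratchet clamp

### The job

Release the ratchet clamp on the sharpening bench: press the red thumb bar of its sprung pawl down just to its stop, gently (never more than about 20 N), and hold it there until the moving jaw has backed off fully. Then lift the freed whetstone out and lay it flat in the yellow rinsing tray, right way up as it was, setting it down rather than dropping it. Leave the oil bottle, the knife and the brush where they are.

Things in the scene. Friction and masses are not known exactly. Their poses are not given: they have to be found in the camera images.
- clamp: Green clamp bolted to the bench. Origin on the bench top under the stone's middle, z up, y along the clamp from the ratchet towards the fixed jaw. Base plate 60 mm wide, y -205 to 70 mm, 14 mm high. Fixed jaw 50 mm wide, face at y 55, top at z 56 mm; moving jaw 50 mm wide, y -88 to -72, top at z 62 mm, with a sprung rubber pad. The clamp is damaged by pushes or blows over 22 N anywhere.
- bed (a point): Middle of the top of the clamp's steel bed (30 mm wide, 32 mm above the bench), on which the stone lies. Axes as the clamp's.
- thumb_drawn (a point): Drawn place of the top of the red thumb bar on the pawl's tail (round, 16 mm diameter, 34 mm long along x, 46 mm beyond the pivot): 226 mm along the clamp's -y, 78 mm above the bench. The point is fixed to the base: the real bar is right in x and y, but its threaded stem sets it up to 10 mm higher or lower, different each time and not measured. Find it by touch.
- pivot (a point): Axis of the sprung pawl (along x), 77 mm above the bench. Pressing the thumb bar down swings the nose up: the bar yields at 5 to 7 N and drags at up to 11 N; about 6 mm below its rest height the nose snaps clear of the wheel and the force dips to 4 N; at 8.5 mm (8 to 11 N) the pawl meets its stop, beyond which the force climbs some 8 N per mm. It breaks above 22 N.
- wheel_axis (a point): Centre of the toothed steel ratchet wheel (56 mm diameter, 12 mm thick, axle along x). While the pawl's nose is held clear, a return spring against an oil damper turns the wheel and draws the moving jaw back by itself, fully in 3 to 4 s; if the thumb bar is let up earlier, the pawl drops into the next tooth and the jaw stops there.
- jaw (a joint): How far the moving jaw has backed off along the clamp's -y: 0 = clamped on the stone, 0.022 m = fully backed off (its stop); the pawl's teeth step it by 6.3 mm. Once backed off it stays there.
- stone: Whetstone, 110 mm long (its y) by 46 mm wide (its x) by 26 mm high, blue-grey on a brown lower layer, about 0.3 kg. Origin at the middle of its underside, z up. It starts flat on the clamp's bed, its length along the clamp's y, ends held between the jaws; its long sides are free and overhang the bed by 8 mm each.
- tray: Yellow open rinsing tray fixed on the bench, outer 190 mm (its x) by 150 mm (its y), 28 mm high, walls and floor 4 mm thick. Origin at the middle of its underside. Starts empty.
- tray_in (a point): Middle of the tray's inner floor (4 mm above the bench); axes as the tray's.
- oil: Bystander: small grey oil bottle with a red cap, 48 mm diameter, 110 mm high, standing; origin at the middle of its underside.
- knife: Bystander: kitchen knife lying on the bench, 110 mm dark wooden handle (towards its -x) and 150 mm blade (+x), up to 16 mm high; origin at the joint of handle and blade.
- brush: Bystander: hand brush lying on the bench along its own x; origin at the middle of its underside.
Not all that is in view belongs to the job. What is shaped like the stone but purple is not meant.

How it is judged:
By the outcome, as a careful person would: the job done as asked, in the order asked, and still so for the second after the job is handed in, with the robot touching nothing.
It also fails if it takes over 61 s, if anything falls off the work surface, if the arm or the gripper's body presses on something with over 40 N, if the wrist force passes 120 N, or if a joint passes its speed limit or range.

### The arm

A 6-joint arm with a two-finger parallel gripper is mounted at the origin on the work surface. World frame = base frame: x ahead of the robot, y to its left, z up, the work surface at z = 0. Lengths are in mm, angles in rad, forces in N, time in s.
With the tool pointing down it reaches from about 300 to 775 mm from the base axis. Payload 14.6 kg.
Tool frame: the origin (TCP) lies between the finger pads; the fingertips stand 19 mm ahead of it and the grasp point (between the pads) is the TCP (manip.tcp_to_tips is the distance from the TCP to the fingertips, in mm); x points along the fingers, z is the direction in which the jaws open and shut, and the axes are right-handed (so a half turn about x gives the same grasp; the last joint's range is limited). The gripper opens to 94 mm and grips with 3 to 60 N. Pads are 16 mm wide; open, the fingers measure 119 mm over their backs; the gripper's body (75 mm by 177 mm) begins 78 mm behind the grasp point.
Start: joints at [1.079, 0.3, 1.521, -0, 1.321, -0.067], TCP at [226.672, 501.108, 224.446] pointing down, gripper open.
Joint ranges: [-3.03, 3.03], [-0.79, 2.21], [0.23, 2.52], [-1.04, 4.18], [0, 3.07], [-2.55, 2.55]. Speed limits (rad/s): [2.22, 2.22, 2.57, 3.14, 3.14, 3.14].

### API

Orientations are given as [roll, pitch, yaw] about the fixed x, y, z axes, in that order (R = Rz(yaw) Ry(pitch) Rx(roll)).
In Python, from cell import manip gives the robot as it stands.
- The arm moves only by the tool jog_arm, never from a script. Its argument "moves" is a list that holds one entry, the list of rows, each a list of 6 numbers: the shift along the world's x, y, z in mm, then the turn, a rotation vector about the world's x, y, z in degrees. In form: [[[dx, dy, dz, wx, wy, wz], ...]]. A call has 1 to 5 rows; each row shifts and turns the pose as measured when the row begins; what a row does not reach is not made up. A row lasts 1/10 s, in which the tool goes at most 50 mm and 8.59 degrees, less where a joint would pass 70% of its speed; a pose out of reach is approached as far as the arm can. A call is refused whole if a number of a shift passes 50 or a number of a turn 8.59, either way. A call with a gripper value outside its range is refused whole. "gripper" is the opening, from -1 (shut) to 1 (fully open), set as the call begins (left out, the last holds). The fingers move at their own pace and stop on an object; "squeeze" is the grip in N (left out, the last holds). Time passes only in rows, so rows that do not move let the fingers close. It gives the time, the measured TCP pose, the force and the opening at its end, in the units of the state.
- manip.read_state(): the state, without advancing time (a new reading comes with each control period).
- manip.camera(name): name is "side" or "top"; returns (picture, depth): 384x512x3 uint8, blue, green, red; 384x512 float32, mm along the optical axis (not along the pixel's ray), 0 where there is no reading.
- manip.camera_params(name): a dict with "fx", "fy", "cx", "cy" (pixels), "dist" ([k1, k2, p1, p2, k3] as OpenCV has them; the pictures are not rectified), "rvec" (rotation vector, rad) and "tvec" (3), from world to camera coordinates, as OpenCV has them. Camera axes: x right, y down, z forward; pixel columns grow to the right and rows downward; lengths in mm; the calibration is good to about 2 mm. A picture is of the moment at which its call begins. camera_params takes no time and is no camera call.
- manip.sign_off(): hands the job in, once; it reports no verdict.
The state is a dict: "clock": time; "joints": joint angles; "qd": joint speeds; "effort": joint torques, N m; "eef_pos": TCP position; "eef_rot": TCP orientation; "wrist_force": force on the tool from outside, world axes, zero at the start; "moment": the same for the moment, N m; "finger_gap": finger opening in mm.
Only numpy, scipy, OpenCV 4.12 (cv2) and the standard library are available. Lean on these libraries where they do the work, as an engineer would, in place of code of your own. Each camera call takes 0.05 s, during which the arm holds its last target. There are 200 camera calls.

## Working session

There is one attempt and no reset: what is moved stays moved. The work goes in short steps, Python scripts to look and compute and a tool call to move; the robot and the scene stay as the last step left them, time stands still between calls to the robot, and variables do not carry over. Pictures are saved under pics/ and viewed, about 8 in all and at most 12, crops included, and the job is handed in when it is done.

Besides the shell and the picture viewer there is one more tool, called after ">>>" as name([rows], argument=value, ...), one row to a line, values as JSON. jog_arm: Moves the arm, as the interface text tells. Its arguments: {"type":"object","properties":{"moves":{"type":"array","items":{"type":"array","items":{"type":"array","items":{"type":"number"}}}},"gripper":{"type":"number"},"squeeze":{"type":"number"}},"required":["moves"]}

```bash
mkdir -p pics; cat > h.py <<'E'
import numpy as np,cv2
from cell import manip
def P(n):
    c=manip.camera_params(n);K=np.array([[c['fx'],0,c['cx']],[0,c['fy'],c['cy']],[0,0,1]]);R=cv2.Rodrigues(np.array(c['rvec'],float))[0]
    return K,np.array(c['dist'],float),R,np.array(c['tvec'],float).ravel()
def cloud(n,dep):
    K,d,R,t=P(n);v,u=np.mgrid[:dep.shape[0],:dep.shape[1]]
    p=cv2.undistortPoints(np.stack([u.ravel(),v.ravel()],1).astype(np.float64)[:,None],K,d)[:,0]
    X=np.c_[p,np.ones(len(p))]*dep.reshape(-1,1)
    W=(X-t)@R
    W[dep.ravel()==0]=np.nan
    return W.reshape(*dep.shape,3)
def ray(n,u,v,z):
    K,d,R,t=P(n);p=cv2.undistortPoints(np.array([[[u,v]]],float),K,d)[0,0]
    o=-R.T@t;r=R.T@np.array([p[0],p[1],1]);return o+r*(z-o[2])/r[2]
E
python3 - <<'E'
from h import *
for n in('top','side'):
    a,d=manip.camera(n);cv2.imwrite(f'pics/{n}0.png',a);np.savez(f'{n}0.npz',a=a,d=d)
    c=cv2.resize(a,(800,600));cv2.imwrite(f'pics/{n}0.png',c)
    K,di,R,t=P(n);print(n,-R.T@t,R[2])
s=manip.read_state();print(s)
E
```

```text
top [432.4447147    9.21328663 916.09855822] [ 0.16428097 -0.00211817 -0.98641131]
side [ 521.16736559 -658.39495796  728.42415273] [ 0.03062138  0.71231322 -0.70119342]
{'clock': 0.1, 'joints': array([ 1.07939699e+00,  3.00411964e-01,  1.52154048e+00,  2.48458009e-05,
        1.32067328e+00, -6.65769887e-02]), 'qd': array([ 0.00086847, -0.0005648 , -0.00027223, -0.00155713,  0.00171216,
       -0.00023051]), 'effort': array([ 1.75564976e-03, -5.32648301e+01, -3.53274643e+01,  7.09791784e-02,
        2.36307346e-02, -1.20050831e-04]), 'eef_pos': array([226.56995674, 500.92552173, 223.93592659]), 'eef_rot': array([ 3.05172383,  1.56976298, -2.08549366]), 'wrist_force': array([-0.08594976, -0.08193829, -0.33629735]), 'moment': array([-0.02914409, -0.06874339, -0.01488789]), 'finger_gap': 93.84884105691879}
```

View pics/top0.png

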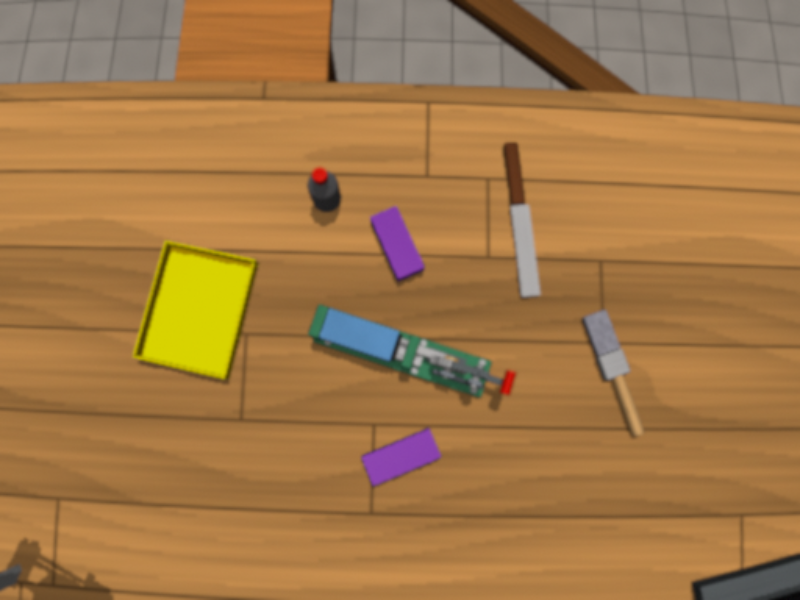

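View pics/side0.png

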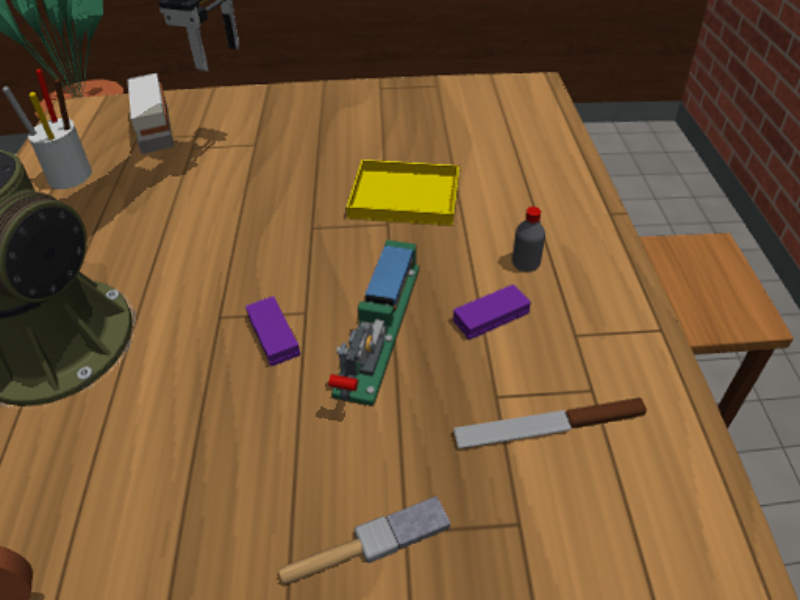

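Top view (800x600 scale): tray at about (195,310), blue stone centred at (360,335), red bar at (509,382). The oil bottle at (323,190), knife and brush are clear of the path. In the side view the bar is at (343,382). Next I segment by colour and use depth.

```bash
python3 - <<'E'
from h import *
for n in('top','side'):
    f=np.load(n+'0.npz');a,d=f['a'],f['d'];W=cloud(n,d);h=cv2.cvtColor(a,cv2.COLOR_BGR2HSV)
    H,S,V=h[...,0].astype(int),h[...,1],h[...,2]
    x,y,z=W[...,0],W[...,1],W[...,2]
    box=(x>250)&(x<560)&(y>-200)&(y<330)
    for nm,m in dict(stone=(H>100)&(H<118)&(S>80)&(V>80)&(z>40),red=((H<5)|(H>174))&(S>180)&(z>50)&(y<0),tray=(H>25)&(H<34)&(S>200)&(V>60)).items():
        m=m&box
        if nm=='tray': m=m&(z>-5)
        p=W[m]
        if len(p)<5: print(n,nm,len(p));continue
        if nm=='stone': p=p[abs(p[:,2]-np.median(p[:,2]))<4]
        r=cv2.minAreaRect(p[:,:2].astype(np.float32))
        print(n,nm,len(p),'mean',p.mean(0).round(1),'zpct',np.percentile(p[:,2],[2,50,98]).round(1),'rect',np.round(r[0],1),np.round(r[1],1),round(r[2],1))
        if nm=='tray':
            print(' rim',[np.round(q,1) for q in cv2.minAreaRect(p[p[:,2]>20][:,:2].astype(np.float32))]); print(' floor z',np.median(p[p[:,2]<15][:,2]))
    m=box&(H>60)&(H<95)&(S>80)&(V>30)
    p=W[m];r=cv2.minAreaRect(p[:,:2].astype(np.float32));print('green',len(p),r)
    print('bench z',np.nanmedian(z[box&(z<3)&(z>-10)]))
E
```

```text
top stone 941 mean [523.5  53.5  57.5] zpct [54.6 57.5 60.3] rect [523.6  53.7] [110.4  45.8] 73.0
top red 71 mean [ 458.2 -160.    79.3] zpct [75.3 79.3 82.7] rect [ 458.6 -160.1] [11.4 30.6] 75.7
top tray 1294 mean [511.3 288.8   6.5] zpct [ 0.3  3.9 28.8] rect [507.4 282.9] [ 94.3 105. ] 89.8
 rim [array([493.2, 262.5]), array([ 60.1, 130.9]), np.float64(43.7)]
 floor z 3.5602118707802717
green 796 ((505.0556640625, -8.796234130859375), (272.51373291015625, 56.292903900146484), 72.88890838623047)
bench z -0.44989229957784477
side stone 610 mean [525.6  50.   56.1] zpct [53.7 56.1 58.3] rect [526.1  51.9] [111.1  46. ] 73.4
side red 132 mean [ 459.9 -166.6   77.7] zpct [70.  78.7 82.5] rect [ 459.4 -165. ] [14.1 33.6] 71.9
side tray 399 mean [513.4 297.4   5.3] zpct [-0.8  2.6 26.9] rect [509.  283.9] [ 92.6 101.5] 89.6
 rim [array([494.4, 262.6]), array([ 60.2, 123.8]), np.float64(45.0)]
 floor z 2.249425173453312
green 974 ((503.973876953125, -22.31915283203125), (298.98291015625, 58.843467712402344), 72.76532745361328)
bench z -1.2190817894013097
```

```bash
python3 - <<'E'
from h import *
from scipy.spatial.transform import Rotation as Ro
for n in('top','side'):
    f=np.load(n+'0.npz');a,d=f['a'],f['d'];W=cloud(n,d);h=cv2.cvtColor(a,cv2.COLOR_BGR2HSV)
    H,S,V=h[...,0],h[...,1],h[...,2];x,y,z=np.moveaxis(W,2,0)
    m=(H>22)&(H<36)&(S>200)&(V>60)&(x>350)&(x<680)&(y>120)&(y<500)&(z>-8)
    lab=cv2.connectedComponentsWithStats(m.astype(np.uint8));k=1+np.argmax(lab[2][1:,4]);m=lab[1]==k
    p=W[m].astype(np.float32);print(n,len(p),cv2.minAreaRect(p[:,:2]),'rim',cv2.minAreaRect(p[p[:,2]>18][:,:2]))
s=manip.read_state();R=Ro.from_euler('xyz',s['eef_rot']).as_matrix();print(R.round(3))
z=R[:,2];print('jaw axis deg',np.degrees(np.arctan2(z[1],z[0])))
E
```

```text
Traceback (most recent call last):
cv2.error: OpenCV(4.12.0) /io/opencv/modules/imgproc/src/convhull.cpp:143: error: (-215:Assertion failed) total >= 0 && (depth == CV_32F || depth == CV_32S) in function 'convexHull'
```

>>> jog_arm([
  [[15, -48, 0, 0, 0, 0], [15, -48, 0, 0, 0, 0], [15, -48, 0, 0, 0, 0], [15, -48, 0, 0, 0, 0], [15, -48, 0, 0, 0, 0]],
], gripper=-1, squeeze=15)

```text
clock: 0.6
eef_pos: [298.6, 261.4, 220.8]
eef_rot: [2.904, 1.565, -2.226]
wrist_force: [0.6, 1.4, 0.7]
finger_gap: 57.8
```

```bash
cat >> h.py <<'E'
from scipy.spatial.transform import Rotation as Ro
def st(jaw=-17.1):
    s=manip.read_state();R=Ro.from_euler('xyz',s['eef_rot']).as_matrix();z=R[:,2]
    # desired tool: x down, z along jaw angle (either sign)
    best=None
    for j in(jaw,jaw+180):
        zd=np.array([np.cos(np.radians(j)),np.sin(np.radians(j)),0]);xd=np.array([0,0,-1.]);D=np.c_[xd,np.cross(zd,xd),zd]
        w=Ro.from_matrix(D@R.T).as_rotvec(degrees=True)
        if best is None or np.linalg.norm(w)<np.linalg.norm(best): best=w
    print('t',s['clock'],'pos',s['eef_pos'].round(2),'turn',best.round(2),'F',s['wrist_force'].round(1),'gap',round(s['finger_gap'],1),'q6',s['joints'][5].round(2))
E
python3 - <<'E'
from h import *
for n in('top','side'):
    f=np.load(n+'0.npz');a,d=f['a'],f['d'];W=cloud(n,d);h=cv2.cvtColor(a,cv2.COLOR_BGR2HSV)
    H,S,V=h[...,0],h[...,1],h[...,2];x,y,z=np.moveaxis(W,2,0)
    m=(H>22)&(H<36)&(S>200)&(V>60)&(x>350)&(x<680)&(y>120)&(y<500)&(z>-8)
    lab=cv2.connectedComponentsWithStats(m.astype(np.uint8));k=1+np.argmax(lab[2][1:,4]);m=lab[1]==k
    p=W[m];f=lambda p:cv2.minAreaRect(np.ascontiguousarray(p[:,:2],dtype=np.float32))
    print(n,len(p),f(p),'rim',f(p[p[:,2]>18]))
st()
E
```

```text
top 4884 ((564.0735473632812, 318.9947204589844), (165.46092224121094, 198.0001220703125), 78.96399688720703) rim ((561.5169067382812, 312.9449462890625), (152.84938049316406, 190.22056579589844), 79.51322174072266)
side 2545 ((561.712158203125, 330.0712890625), (194.48866271972656, 200.21109008789062), 79.47645568847656) rim ((563.1260986328125, 311.9942626953125), (156.70448303222656, 190.7998504638672), 79.58477020263672)
t 0.6 pos [298.57 261.4  220.76] turn [ 6.000e-02 -3.300e-01 -8.318e+01] F [0.6 1.4 0.7] gap 57.8 q6 -0.53
```

>>> jog_arm([
  [[17, -46, -6, 0, 0, -8.5], [17, -46, -6, 0, 0, -8.5], [17, -46, -6, 0, 0, -8.5], [17, -46, -6, 0, 0, -8.5], [17, -46, -6, 0, 0, -8.5]],
])

```text
clock: 1.1
eef_pos: [381.9, 27.3, 191.4]
eef_rot: [-3.052, 1.569, -2.651]
wrist_force: [0.8, 0.8, -0.2]
finger_gap: 17.2
```

>>> jog_arm([
  [[17, -46, -6, 0, 0, -8.5], [17, -46, -6, 0, 0, -8.5], [17, -46, -6, 0, 0, -8.5], [14, -36, -6, 0, 0, -8.5], [10, -20, 0, 0, 0, -6]],
])

```text
clock: 1.6
eef_pos: [455.9, -174.3, 165.6]
eef_rot: [-3.076, 1.568, 2.894]
wrist_force: [0.2, 0.1, 1.3]
finger_gap: 0.7
```

```bash
python3 -c "from h import *;st()"
```

```text
t 1.6 pos [ 455.91 -174.35  165.63] turn [-0.04 -0.18  0.87] F [0.2 0.1 1.3] gap 0.7 q6 -0.13
```

>>> jog_arm([
  [[2, 11, -25, 0, 0, 0.9], [0, 0, -20, 0, 0, 0], [0, 0, -6, 0, 0, 0], [0, 0, 0, 0, 0, 0]],
])

```text
clock: 2.0
eef_pos: [458.2, -166.4, 112.0]
eef_rot: [-3.087, 1.566, 2.89]
wrist_force: [-0.1, -0.3, 0.4]
finger_gap: 0.4
```

```bash
python3 - <<'E'
from h import *
st()
a,d=manip.camera('side');b,_=manip.camera('top');cv2.imwrite('pics/c1.png',np.hstack([cv2.resize(a[150:300,160:310],(400,400)),cv2.resize(b[180:270,240:330],(400,400))]))
st()
E
```

```text
t 2.0 pos [ 458.18 -166.42  112.03] turn [-0.07 -0.27  0.47] F [-0.1 -0.3  0.4] gap 0.4 q6 -0.12
t 2.1 pos [ 458.66 -166.57  113.13] turn [-0.02 -0.16  0.46] F [ 1.2 -0.1  0.4] gap 0.9 q6 -0.12
```

View pics/c1.png

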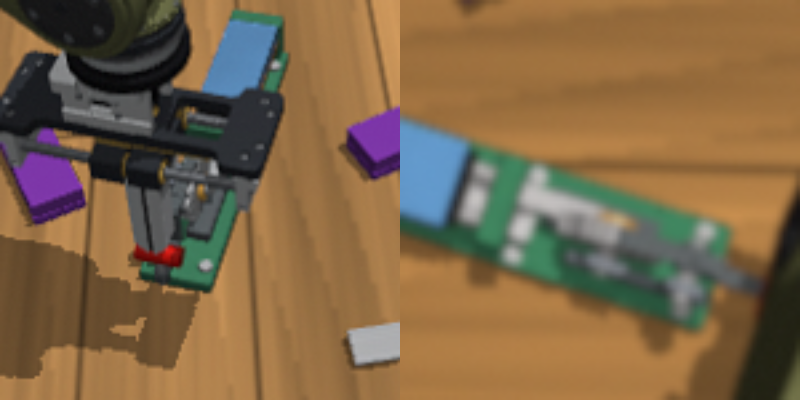

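Closed fingertips stand just above the red bar (crop left about (155,245)); the rest is clear. I'll correct y and feel downward.

>>> jog_arm([
  [[0, 3.5, -4, 0, 0, 0.4], [0, 0, 0, 0, 0, 0]],
])

```text
clock: 2.3
eef_pos: [459.3, -162.9, 110.4]
eef_rot: [-2.066, 1.57, -2.364]
wrist_force: [-0.0, 0.3, 0.4]
finger_gap: 0.6
```

>>> jog_arm([
  [[0, 0, -1, 0, 0, 0], [0, 0, -1, 0, 0, 0]],
])

```text
clock: 2.5
eef_pos: [459.7, -162.8, 109.2]
eef_rot: [-0.654, 1.569, -0.952]
wrist_force: [-0.6, -0.5, -0.4]
finger_gap: 0.3
```

>>> jog_arm([
  [[0, 0, -1, 0, 0, 0], [0, 0, 0, 0, 0, 0]],
])

```text
clock: 2.7
eef_pos: [459.7, -162.8, 108.3]
eef_rot: [-0.584, 1.569, -0.882]
wrist_force: [-0.3, -0.1, -0.7]
finger_gap: 0.6
```

>>> jog_arm([
  [[0, 0, -1.5, 0, 0, 0], [0, 0, -1, 0, 0, 0]],
])

```text
clock: 2.9
eef_pos: [459.7, -162.9, 105.7]
eef_rot: [-0.526, 1.569, -0.824]
wrist_force: [0.8, -0.6, -0.4]
finger_gap: 0.6
```

>>> jog_arm([
  [[0, 0, -1, 0, 0, 0], [0, 0, -1, 0, 0, 0]],
])

```text
clock: 3.1
eef_pos: [459.7, -162.9, 103.5]
eef_rot: [-0.548, 1.569, -0.846]
wrist_force: [0.3, 0.2, 0.1]
finger_gap: 0.3
```

>>> jog_arm([
  [[0, 0, -1, 0, 0, 0]],
])

```text
clock: 3.2
eef_pos: [459.7, -162.9, 102.4]
eef_rot: [-0.581, 1.569, -0.879]
wrist_force: [-0.2, -0.1, 0.3]
finger_gap: 0.4
```

>>> jog_arm([
  [[0, 0, -1, 0, 0, 0]],
])

```text
clock: 3.3
eef_pos: [459.7, -162.9, 101.3]
eef_rot: [-0.595, 1.569, -0.893]
wrist_force: [-0.2, -0.2, -0.7]
finger_gap: 0.3
```

>>> jog_arm([
  [[0, 0, -1, 0, 0, 0]],
])

```text
clock: 3.4
eef_pos: [459.7, -162.9, 100.2]
eef_rot: [-0.592, 1.569, -0.89]
wrist_force: [0.3, -0.7, 2.4]
finger_gap: 0.3
```

>>> jog_arm([
  [[0, 0, -0.5, 0, 0, 0]],
])

```text
clock: 3.5
eef_pos: [459.8, -163.0, 99.9]
eef_rot: [-0.504, 1.569, -0.802]
wrist_force: [-1.3, 0.9, 7.4]
finger_gap: 0.7
```

>>> jog_arm([
  [[0, 0, -0.5, 0, 0, 0]],
])

```text
clock: 3.6
eef_pos: [459.9, -163.0, 99.7]
eef_rot: [-0.462, 1.568, -0.76]
wrist_force: [-3.3, 1.6, 6.8]
finger_gap: 0.3
```

>>> jog_arm([
  [[0, 0, -0.5, 0, 0, 0]],
])

```text
clock: 3.7
eef_pos: [460.0, -163.0, 99.7]
eef_rot: [-0.462, 1.568, -0.76]
wrist_force: [-2.8, 2.0, 8.5]
finger_gap: 0.4
```

>>> jog_arm([
  [[0, 0, -1, 0, 0, 0]],
])

```text
clock: 3.8
eef_pos: [460.0, -163.1, 99.2]
eef_rot: [-0.468, 1.568, -0.766]
wrist_force: [-3.0, 0.6, 8.7]
finger_gap: 0.6
```

>>> jog_arm([
  [[0, 0, -1, 0, 0, 0]],
])

```text
clock: 3.9
eef_pos: [460.0, -163.1, 98.6]
eef_rot: [-0.478, 1.568, -0.776]
wrist_force: [-3.7, 1.5, 8.3]
finger_gap: 0.9
```

>>> jog_arm([
  [[0, 0, -1, 0, 0, 0]],
])

```text
clock: 4.0
eef_pos: [459.9, -163.1, 98.1]
eef_rot: [-0.504, 1.568, -0.802]
wrist_force: [-4.4, 0.8, 8.2]
finger_gap: 0.8
```

>>> jog_arm([
  [[0, 0, -1, 0, 0, 0], [0, 0, -1, 0, 0, 0]],
])

```text
clock: 4.2
eef_pos: [460.0, -163.1, 97.1]
eef_rot: [-0.499, 1.568, -0.797]
wrist_force: [-3.8, 0.7, 9.2]
finger_gap: 0.3
```

>>> jog_arm([
  [[0, 0, -1, 0, 0, 0], [0, 0, -1, 0, 0, 0]],
])

```text
clock: 4.4
eef_pos: [460.0, -163.1, 96.1]
eef_rot: [-0.492, 1.567, -0.79]
wrist_force: [-3.0, 1.8, 8.6]
finger_gap: 0.5
```

>>> jog_arm([
  [[0, 0, -1, 0, 0, 0]],
])

```text
clock: 4.5
eef_pos: [460.0, -163.2, 95.7]
eef_rot: [-0.492, 1.567, -0.79]
wrist_force: [-4.6, 1.4, 9.9]
finger_gap: 0.7
```

>>> jog_arm([
  [[0, 0, -1, 0, 0, 0]],
])

```text
clock: 4.6
eef_pos: [460.0, -163.2, 95.2]
eef_rot: [-0.478, 1.567, -0.776]
wrist_force: [-4.1, 1.6, 8.5]
finger_gap: 0.5
```

>>> jog_arm([
  [[0, 0, -1, 0, 0, 0]],
])

```text
clock: 4.7
eef_pos: [460.0, -163.1, 94.8]
eef_rot: [-0.476, 1.567, -0.774]
wrist_force: [-4.2, 1.7, 10.4]
finger_gap: 0.3
```

>>> jog_arm([
  [[0, 0, -1, 0, 0, 0]],
])

```text
clock: 4.8
eef_pos: [460.0, -163.1, 94.2]
eef_rot: [-0.478, 1.567, -0.776]
wrist_force: [-2.8, 1.4, 6.3]
finger_gap: 0.7
```

>>> jog_arm([
  [[0, 0, -0.7, 0, 0, 0]],
])

```text
clock: 4.9
eef_pos: [460.0, -163.1, 93.9]
eef_rot: [-0.454, 1.567, -0.751]
wrist_force: [-3.1, 0.8, 7.1]
finger_gap: 0.3
```

Past the snap (force dip). Now to the stop.

>>> jog_arm([
  [[0, 0, -1, 0, 0, 0]],
])

```text
clock: 5.0
eef_pos: [460.0, -163.1, 93.3]
eef_rot: [-0.439, 1.566, -0.737]
wrist_force: [-3.2, 1.0, 8.1]
finger_gap: 0.9
```

>>> jog_arm([
  [[0, 0, -1, 0, 0, 0]],
])

```text
clock: 5.1
eef_pos: [460.0, -163.1, 92.8]
eef_rot: [-0.429, 1.566, -0.726]
wrist_force: [-4.2, 2.4, 8.3]
finger_gap: 0.4
```

>>> jog_arm([
  [[0, 0, -0.8, 0, 0, 0]],
])

```text
clock: 5.2
eef_pos: [460.0, -163.1, 92.4]
eef_rot: [-0.416, 1.566, -0.714]
wrist_force: [-3.1, 1.1, 8.2]
finger_gap: 0.5
```

>>> jog_arm([
  [[0, 0, -0.8, 0, 0, 0]],
])

```text
clock: 5.3
eef_pos: [460.1, -163.0, 92.1]
eef_rot: [-0.405, 1.566, -0.702]
wrist_force: [-3.6, 1.6, 9.2]
finger_gap: 0.6
```

>>> jog_arm([
  [[0, 0, -0.8, 0, 0, 0]],
])

```text
clock: 5.4
eef_pos: [460.1, -163.0, 91.8]
eef_rot: [-0.399, 1.566, -0.697]
wrist_force: [-3.4, 1.2, 8.2]
finger_gap: 0.3
```

>>> jog_arm([
  [[0, 0, -0.8, 0, 0, 0]],
])

```text
clock: 5.5
eef_pos: [460.1, -163.0, 91.6]
eef_rot: [-0.376, 1.566, -0.673]
wrist_force: [-5.5, 1.2, 12.4]
finger_gap: 0.3
```

>>> jog_arm([
  [[0, 0, -0.7, 0, 0, 0], [0, 0, -0.7, 0, 0, 0]],
])

```text
clock: 5.7
eef_pos: [460.2, -163.1, 91.6]
eef_rot: [-0.38, 1.566, -0.677]
wrist_force: [-5.6, 2.9, 11.7]
finger_gap: 0.6
```

>>> jog_arm([
  [[0, 0, -0.7, 0, 0, 0], [0, 0, -0.7, 0, 0, 0]],
])

```text
clock: 5.9
eef_pos: [460.2, -163.0, 91.6]
eef_rot: [-0.383, 1.565, -0.68]
wrist_force: [-5.3, 1.5, 11.6]
finger_gap: 0.5
```

At the stop, about 13 N total. Holding.

>>> jog_arm([
  [[0, 0, -0.7, 0, 0, 0], [0, 0, -0.7, 0, 0, 0], [0, 0, -0.7, 0, 0, 0], [0, 0, -0.7, 0, 0, 0], [0, 0, -0.7, 0, 0, 0]],
])

```text
clock: 6.4
eef_pos: [460.1, -163.0, 91.6]
eef_rot: [-0.389, 1.565, -0.685]
wrist_force: [-4.7, 1.9, 11.0]
finger_gap: 0.5
```

>>> jog_arm([
  [[0, 0, -0.7, 0, 0, 0], [0, 0, -0.7, 0, 0, 0], [0, 0, -0.7, 0, 0, 0], [0, 0, -0.7, 0, 0, 0], [0, 0, -0.7, 0, 0, 0]],
])

```text
clock: 6.9
eef_pos: [460.1, -163.0, 91.6]
eef_rot: [-0.39, 1.564, -0.686]
wrist_force: [-5.2, 1.7, 11.9]
finger_gap: 0.2
```

>>> jog_arm([
  [[0, 0, -0.7, 0, 0, 0], [0, 0, -0.7, 0, 0, 0], [0, 0, -0.7, 0, 0, 0], [0, 0, -0.7, 0, 0, 0], [0, 0, -0.7, 0, 0, 0]],
])

```text
clock: 7.4
eef_pos: [460.1, -163.0, 91.6]
eef_rot: [-0.396, 1.563, -0.692]
wrist_force: [-4.4, 1.7, 11.3]
finger_gap: 0.1
```

>>> jog_arm([
  [[0, 0, -0.7, 0, 0, 0], [0, 0, -0.7, 0, 0, 0], [0, 0, -0.7, 0, 0, 0], [0, 0, -0.7, 0, 0, 0], [0, 0, -0.7, 0, 0, 0]],
])

```text
clock: 7.9
eef_pos: [460.1, -163.0, 91.6]
eef_rot: [-0.403, 1.562, -0.698]
wrist_force: [-4.6, 1.3, 11.1]
finger_gap: 0.2
```

>>> jog_arm([
  [[0, 0, -0.7, 0, 0, 0], [0, 0, -0.7, 0, 0, 0], [0, 0, -0.7, 0, 0, 0], [0, 0, -0.7, 0, 0, 0], [0, 0, -0.7, 0, 0, 0]],
])

```text
clock: 8.4
eef_pos: [460.1, -163.0, 91.6]
eef_rot: [-0.397, 1.562, -0.693]
wrist_force: [-4.7, 2.1, 10.7]
finger_gap: 0.4
```

>>> jog_arm([
  [[0, 0, -0.7, 0, 0, 0], [0, 0, -0.7, 0, 0, 0], [0, 0, -0.7, 0, 0, 0], [0, 0, -0.7, 0, 0, 0], [0, 0, -0.7, 0, 0, 0]],
])

```text
clock: 8.9
eef_pos: [460.1, -163.0, 91.6]
eef_rot: [-0.401, 1.561, -0.696]
wrist_force: [-5.2, 1.7, 11.9]
finger_gap: 0.6
```

>>> jog_arm([
  [[0, 0, -0.7, 0, 0, 0], [0, 0, -0.7, 0, 0, 0], [0, 0, -0.7, 0, 0, 0], [0, 0, -0.7, 0, 0, 0], [0, 0, -0.7, 0, 0, 0]],
])

```text
clock: 9.4
eef_pos: [460.1, -163.0, 91.6]
eef_rot: [-0.405, 1.56, -0.7]
wrist_force: [-5.1, 2.4, 11.3]
finger_gap: 0.3
```

```bash
python3 - <<'E'
from h import *
b,_=manip.camera('top');a,_=manip.camera('side');cv2.imwrite('pics/c2.png',np.hstack([cv2.resize(a[150:300,160:310],(400,400)),cv2.resize(b[180:270,240:330],(400,400))]))
st()
E
```

```text
t 9.5 pos [ 460.07 -162.95   91.63] turn [ 0.39  0.46 -0.21] F [-4.6  2.5 11.2] gap 0.6 q6 -0.12
```

View pics/c2.png

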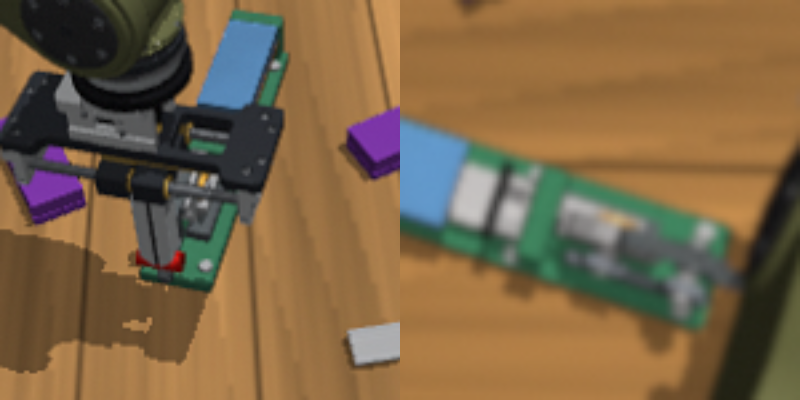

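The top crop shows the green jaw block shifted from x≈505 to ≈545, roughly 18–20 mm back. I'll hold longer and compare for full travel.

>>> jog_arm([
  [[0, 0, -0.7, 0, 0, 0], [0, 0, -0.7, 0, 0, 0], [0, 0, -0.7, 0, 0, 0], [0, 0, -0.7, 0, 0, 0], [0, 0, -0.7, 0, 0, 0]],
])

```text
clock: 10.0
eef_pos: [460.1, -163.0, 91.6]
eef_rot: [-0.403, 1.56, -0.697]
wrist_force: [-4.7, 1.2, 11.5]
finger_gap: 0.1
```

>>> jog_arm([
  [[0, 0, -0.7, 0, 0, 0], [0, 0, -0.7, 0, 0, 0], [0, 0, -0.7, 0, 0, 0], [0, 0, -0.7, 0, 0, 0], [0, 0, -0.7, 0, 0, 0]],
])

```text
clock: 10.5
eef_pos: [460.1, -163.0, 91.7]
eef_rot: [-0.403, 1.559, -0.697]
wrist_force: [-5.5, 1.7, 11.9]
finger_gap: 0.6
```

>>> jog_arm([
  [[0, 0, -0.7, 0, 0, 0], [0, 0, -0.7, 0, 0, 0], [0, 0, -0.7, 0, 0, 0], [0, 0, -0.7, 0, 0, 0], [0, 0, -0.7, 0, 0, 0]],
])

```text
clock: 11.0
eef_pos: [460.1, -162.9, 91.7]
eef_rot: [-0.403, 1.558, -0.697]
wrist_force: [-4.6, 2.3, 11.4]
finger_gap: 0.5
```

```bash
python3 - <<'E'
from h import *
c,_=manip.camera('top');b0=cv2.imread('pics/c2.png')
c2=cv2.resize(c[180:270,240:330],(400,400));old=b0[:,400:]
print('diff jaw region',np.abs(c2.astype(int)-old)[:, :280].mean(), np.abs(c2.astype(int)-old)[:,:280].max())
# jaw profile: depth/green along clamp axis, from both pictures
f=np.load('top0.npz')
o=np.array([524.3,53.,0]);u=np.array([.294,.956,0])
K,d,R,t=P('top')
y=np.arange(-125,-55,1.);pts=np.array([o+u*k+[0,0,62]+np.array([.956,-.294,0])*s for s in(-20,20,18,-18) for k in y])
pix=cv2.projectPoints(pts,cv2.Rodrigues(R)[0],t,K,d)[0][:,0].astype(np.float32)
for im in(f['a'],c):
    h=cv2.remap(im,pix[:,0],pix[:,1],cv2.INTER_LINEAR).astype(int).reshape(4,-1,3).mean(0)
    print((h[:,1]-h[:,2]).astype(int)[::2])
st()
E
```

```text
diff jaw region 0.4203154761904762 3
[34 33 35 37 43 50 54 57 60 61 61 61 58 47 28 12  4  5 10 25 45 58 63 63
 63 60 55 45 38 36 37 36 32 27 24]
[36 36 37 40 45 52 54 55 54 58 63 66 68 68 63 50 27 14 15 25 36 38 35 31
 26 26 31 38 39 38 39 40 39 39 39]
t 11.05 pos [ 460.08 -162.91   91.65] turn [ 0.47  0.56 -0.27] F [-5.9  2.3 11. ] gap 0.8 q6 -0.12
```

Jaw profile peak moved from y≈-79 to y≈-101 (about 22 mm) and has been static for the last 1.5 s, so it is fully backed off. Releasing and going over the stone.

>>> jog_arm([
  [[0, 0, 2, 0, 0, 0], [0, 0, 6, 0, 0, 0], [0, 0, 20, 0, 0, 0], [0, 0, 35, 0, 0, 0], [0, 0, 10, 0.5, 0.5, -0.3]],
])

```text
clock: 11.55
eef_pos: [459.0, -162.5, 166.8]
eef_rot: [2.738, 1.568, 2.44]
wrist_force: [-0.9, -0.8, -0.5]
finger_gap: 0.2
```

>>> jog_arm([
  [[14, 45, 0, 0, 0, 0], [14, 45, 0, 0, 0, 0], [14, 45, 0, 0, 0, 0], [14, 45, 0, 0, 0, 0], [8, 30, 0, 0, 0, 0]],
], gripper=1)

```text
clock: 12.05
eef_pos: [524.7, 51.1, 170.8]
eef_rot: [0.399, 1.567, 0.092]
wrist_force: [0.7, -0.1, -1.1]
finger_gap: 37.2
```

>>> jog_arm([
  [[0, 0, 0, 0, 0, 0], [0, 0, 0, 0, 0, 0]],
])

```text
clock: 12.25
eef_pos: [525.1, 54.6, 170.9]
eef_rot: [0.474, 1.567, 0.172]
wrist_force: [0.4, -0.8, 0.1]
finger_gap: 53.0
```

```bash
python3 - <<'E'
from h import *
a,d=manip.camera('side');st()
W=cloud('side',d);h=cv2.cvtColor(a,cv2.COLOR_BGR2HSV);H,S,V=h[...,0].astype(int),h[...,1],h[...,2];z=W[...,2]
m=(H>100)&(H<118)&(S>80)&(V>80)&(z>45)&(z<65)&(abs(W[...,1]-50)<90)
p=W[m];print(cv2.minAreaRect(np.ascontiguousarray(p[:,:2],dtype=np.float32)))
cv2.imwrite('pics/c3.png',cv2.resize(a[100:300,150:370],(660,600)))
E
```

```text
t 12.3 pos [525.    54.27 170.86] turn [-0.05  0.23  0.27] F [-0.1  0.1  0.6] gap 57.1 q6 0.34
((526.0037231445312, 51.28411102294922), (112.98637390136719, 45.66948699951172), 73.17667388916016)
```

View pics/c3.png

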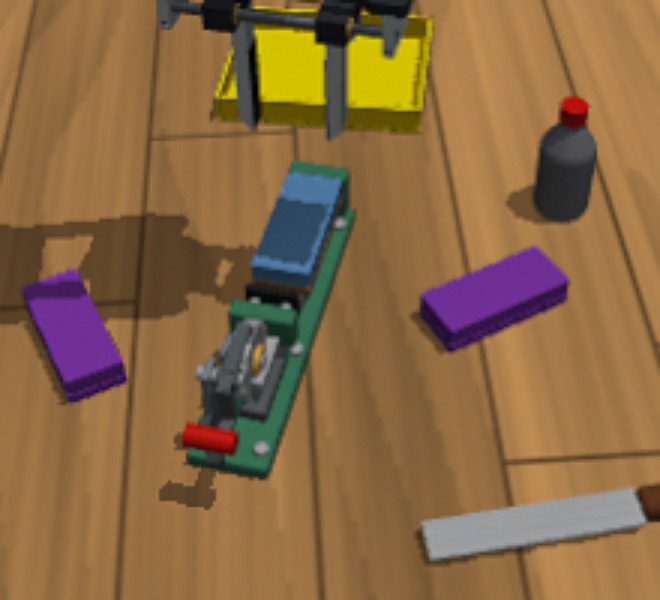

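The jaw is back with a clear gap to the stone, and the stone still lies on its bed (crop about (300,225)). Descending with the gripper open.

>>> jog_arm([
  [[0, -1, -20, 0, 0, 0.3], [0, 0, -20, 0, 0, 0], [0, 0, -20, 0, 0, 0], [0, 0, -20, 0, 0, 0], [0, 0, 0, 0, 0, 0]],
])

```text
clock: 12.8
eef_pos: [524.6, 47.3, 89.7]
eef_rot: [0.371, 1.564, 0.066]
wrist_force: [0.4, 0.2, 1.2]
finger_gap: 93.5
```

```bash
python3 -c "from h import *;st()"
```

```text
t 12.8 pos [524.57  47.31  89.72] turn [-0.03  0.36  0.36] F [0.4 0.2 1.2] gap 93.5 q6 0.32
```

>>> jog_arm([
  [[0, 5.5, -12, 0, 0.4, 0.4], [0, 0, -12, 0, 0, 0], [0, 0, -8, 0, 0, 0], [0, 0, 0, 0, 0, 0]],
])

```text
clock: 13.2
eef_pos: [525.4, 51.6, 57.5]
eef_rot: [0.615, 1.569, 0.315]
wrist_force: [-0.3, 0.4, 0.1]
finger_gap: 94.2
```

```bash
python3 -c "from h import *;st()"
```

```text
t 13.2 pos [525.4   51.58  57.46] turn [-0.02  0.07  0.06] F [-0.3  0.4  0.1] gap 94.2 q6 0.33
```

>>> jog_arm([
  [[-0.5, 1, -1.8, 0, 0, 0], [0, 0, 0, 0, 0, 0]],
])

```text
clock: 13.4
eef_pos: [525.1, 52.7, 55.9]
eef_rot: [0.56, 1.569, 0.26]
wrist_force: [0.0, 0.4, 0.8]
finger_gap: 93.8
```

>>> jog_arm([
  [[0, 0, 0, 0, 0, 0], [0, 0, 0, 0, 0, 0], [0, 0, 0, 0, 0, 0], [0, 0, 0, 0, 0, 0]],
], gripper=-1, squeeze=25)

```text
clock: 13.8
eef_pos: [525.7, 52.8, 57.0]
eef_rot: [0.433, 1.567, 0.133]
wrist_force: [-0.4, 0.2, 0.7]
finger_gap: 65.6
```

>>> jog_arm([
  [[0, 0, 0, 0, 0, 0], [0, 0, 0, 0, 0, 0], [0, 0, 0, 0, 0, 0], [0, 0, 0, 0, 0, 0]],
])

```text
clock: 14.2
eef_pos: [525.6, 52.8, 57.1]
eef_rot: [0.435, 1.567, 0.135]
wrist_force: [-0.5, 0.7, -0.2]
finger_gap: 45.8
```

```bash
python3 -c "from h import *;st()"
```

```text
t 14.2 pos [525.63  52.81  57.1 ] turn [-0.03  0.21  0.04] F [-0.5  0.7 -0.2] gap 45.8 q6 0.33
```

>>> jog_arm([
  [[0, 0, 0, 0, 0, 0], [0, 0, 3, 0, 0, 0], [0, 0, 8, 0, 0, 0], [0, 0, 20, 0, 0, 0], [0, 0, 25, 0, 0, 0]],
])

```text
clock: 14.7
eef_pos: [523.3, 52.7, 112.1]
eef_rot: [-2.901, 1.567, 3.083]
wrist_force: [0.2, -0.2, -3.6]
finger_gap: 45.6
```

>>> jog_arm([
  [[0, 0, 15, 0, 0, 0], [4, 25, 0, 0, 0, 1.5], [4, 30, 0, 0, 0, 1.5], [4, 30, 0, 0, 0, 1.5], [4, 30, 0, 0, 0, 1.5]],
])

```text
clock: 15.2
eef_pos: [540.8, 168.3, 134.5]
eef_rot: [0.325, 1.568, 0.128]
wrist_force: [0.7, -0.1, -3.0]
finger_gap: 45.7
```

```bash
python3 -c "from h import *;st(-10.5)"
```

```text
t 15.2 pos [540.85 168.31 134.5 ] turn [-0.02  0.17  0.76] F [ 0.7 -0.1 -3. ] gap 45.7 q6 0.43
```

Holding the stone (about 3 N weight). On to the tray centre (562, 312).

>>> jog_arm([
  [[5, 33, 0, 0, 0, 0.4], [5, 33, 0, 0, 0, 0.4], [5, 33, 0, 0, 0, 0], [4, 30, 0, 0, 0, 0], [0, 0, 0, 0, 0, 0]],
])

```text
clock: 15.7
eef_pos: [559.2, 305.7, 136.7]
eef_rot: [0.448, 1.567, 0.27]
wrist_force: [-0.5, -0.2, -2.0]
finger_gap: 45.6
```

>>> jog_arm([
  [[0, 0, 0, 0, 0, 0], [0, 0, -15, 0, 0, 0], [0, 0, 0, 0, 0, 0]],
])

```text
clock: 16.0
eef_pos: [558.7, 304.6, 120.5]
eef_rot: [0.226, 1.569, 0.048]
wrist_force: [0.1, -0.5, -2.8]
finger_gap: 46.0
```

```bash
python3 - <<'E'
from h import *
a,d=manip.camera('side');st(-10.5)
cv2.imwrite('pics/c4.png',cv2.resize(a[60:210,180:340],(640,600)))
E
```

```text
t 16.05 pos [559.33 304.8  122.  ] turn [-0.05  0.23 -0.27] F [-0.2 -0.2 -2.2] gap 45.9 q6 0.62
```

View pics/c4.png

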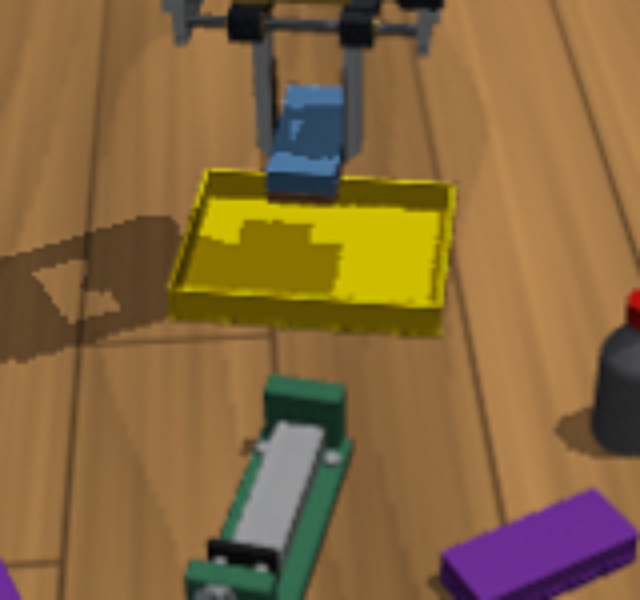

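The stone hangs level at crop (305,140), above the tray. Lowering it; contact is expected near TCP z≈29.

>>> jog_arm([
  [[2, 7, -20, 0, 0, -0.2], [0, 0, -20, 0, 0, 0], [0, 0, -20, 0, 0, 0], [0, 0, -5, 0, 0, 0], [0, 0, 0, 0, 0, 0]],
])

```text
clock: 16.55
eef_pos: [562.9, 309.0, 57.2]
eef_rot: [0.468, 1.564, 0.282]
wrist_force: [0.1, -0.4, -2.1]
finger_gap: 45.9
```

```bash
python3 -c "from h import *;st(-10.5)"
```

```text
t 16.55 pos [562.88 309.03  57.16] turn [-0.11  0.37  0.19] F [ 0.1 -0.4 -2.1] gap 45.9 q6 0.63
```

>>> jog_arm([
  [[0, 3, -8, 0, 0.3, 0], [0, 0, -8, 0, 0, 0], [0, 0, -4, 0, 0, 0], [0, 0, 0, 0, 0, 0]],
])

```text
clock: 16.95
eef_pos: [564.1, 312.3, 38.3]
eef_rot: [0.888, 1.566, 0.7]
wrist_force: [1.0, 0.4, -2.8]
finger_gap: 45.3
```

>>> jog_arm([
  [[0, 0, -2, 0, 0, 0], [0, 0, -1, 0, 0, 0]],
])

```text
clock: 17.15
eef_pos: [564.3, 312.4, 35.6]
eef_rot: [0.857, 1.565, 0.67]
wrist_force: [-0.2, -0.4, -2.4]
finger_gap: 46.1
```

>>> jog_arm([
  [[0, 0, -1, 0, 0, 0], [0, 0, -1, 0, 0, 0]],
])

```text
clock: 17.35
eef_pos: [564.4, 312.5, 33.8]
eef_rot: [0.846, 1.564, 0.658]
wrist_force: [-0.3, -0.2, -3.2]
finger_gap: 46.1
```

```bash
python3 -c "from h import *;st(-10.5)"
```

```text
t 17.35 pos [564.41 312.54  33.81] turn [-0.23  0.29  0.22] F [-0.3 -0.2 -3.2] gap 46.1 q6 0.63
```

>>> jog_arm([
  [[0, 0, -1, -0.2, 0.3, 0], [0, 0, -1, 0, 0, 0]],
])

```text
clock: 17.55
eef_pos: [564.5, 312.6, 31.8]
eef_rot: [2.579, 1.57, 2.392]
wrist_force: [-0.6, 0.8, -3.1]
finger_gap: 45.8
```

>>> jog_arm([
  [[0, 0, -1, 0, 0, 0], [0, 0, -1, 0, 0, 0]],
])

```text
clock: 17.75
eef_pos: [564.5, 312.6, 29.7]
eef_rot: [2.508, 1.57, 2.321]
wrist_force: [0.2, 0.8, -2.9]
finger_gap: 45.9
```

>>> jog_arm([
  [[0, 0, -0.7, 0, 0, 0]],
])

```text
clock: 17.85
eef_pos: [564.5, 312.6, 29.2]
eef_rot: [2.633, 1.57, 2.446]
wrist_force: [-5.9, -2.4, 5.6]
finger_gap: 45.9
```

>>> jog_arm([
  [[0, 0, -0.7, 0, 0, 0]],
])

```text
clock: 17.95
eef_pos: [564.5, 312.6, 29.2]
eef_rot: [2.702, 1.57, 2.515]
wrist_force: [-6.4, -3.5, 9.4]
finger_gap: 45.7
```

On the floor (force now upward). Opening and backing off.

>>> jog_arm([
  [[0, 0, -0.3, 0, 0, 0], [0, 0, 0, 0, 0, 0], [0, 0, 0, 0, 0, 0], [0, 0, 0, 0, 0, 0]],
], gripper=0.5)

```text
clock: 18.35
eef_pos: [565.2, 312.9, 29.8]
eef_rot: [0.772, 1.569, 0.585]
wrist_force: [-0.4, 0.3, 0.5]
finger_gap: 70.1
```

>>> jog_arm([
  [[0, 0, 5, 0, 0, 0], [0, 0, 15, 0, 0, 0], [0, 0, 30, 0, 0, 0], [0, 0, 40, 0, 0, 0], [0, 0, 40, 0, 0, 0]],
])

```text
clock: 18.85
eef_pos: [562.7, 311.6, 161.9]
eef_rot: [-2.56, 1.564, -2.747]
wrist_force: [0.5, -0.4, 0.3]
finger_gap: 70.5
```

>>> jog_arm([
  [[0, 0, 40, 0, 0, 0], [-40, 0, 20, 0, 0, 0], [-40, 0, 0, 0, 0, 0], [-40, 0, 0, 0, 0, 0], [0, 0, 0, 0, 0, 0]],
])

```text
clock: 19.35
eef_pos: [440.2, 311.5, 237.7]
eef_rot: [0.773, 1.56, 0.584]
wrist_force: [0.8, -0.8, -0.1]
finger_gap: 71.1
```

```bash
python3 - <<'E'
from h import *
st(-10.5)
a,d=manip.camera('side');b,e=manip.camera('top')
for n,im,dd in(('side',a,d),('top',b,e)):
    W=cloud(n,dd);h=cv2.cvtColor(im,cv2.COLOR_BGR2HSV);H,S,V=h[...,0].astype(int),h[...,1],h[...,2];z=W[...,2]
    m=(H>100)&(H<118)&(S>80)&(V>60)&(z>15)&(z<45)&(abs(W[...,1]-312)<90)&(abs(W[...,0]-562)<100)
    p=W[m];print(n,len(p),'z pct',np.percentile(p[:,2],[5,50,95]).round(1) if len(p) else '',cv2.minAreaRect(np.ascontiguousarray(p[:,:2],dtype=np.float32)) if len(p) else '')
cv2.imwrite('pics/c5.png',np.hstack([cv2.resize(a,(400,300)),cv2.resize(b,(400,300))]))
E
```

```text
t 19.35 pos [440.15 311.48 237.69] turn [-0.35  0.52  0.3 ] F [ 0.8 -0.8 -0.1] gap 71.1 q6 0.74
side 396 z pct [21.3 28.  30.4] ((566.3710327148438, 311.2035827636719), (114.6213607788086, 46.03913497924805), 78.92945098876953)
top 766 z pct [26.7 29.5 32. ] ((563.0106201171875, 311.7293701171875), (107.82548522949219, 42.81534194946289), 79.69873809814453)
```

View pics/c5.png

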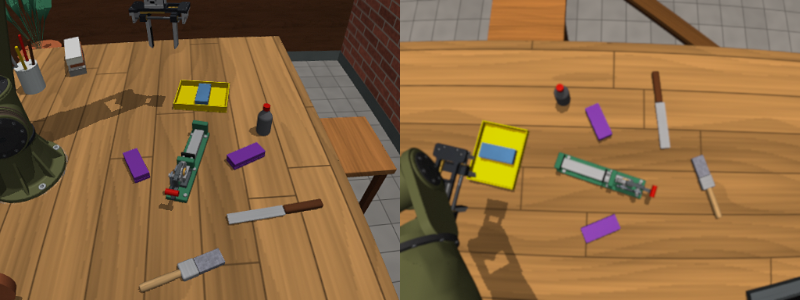

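The stone lies flat in the middle of the tray, blue side up with its top at z≈29.5 mm (expected 30). The bystanders are unmoved and the robot is clear, so I'm handing in.

```bash
python3 -c "from h import *;print(manip.sign_off())"
```

```text
the job is handed in; nothing more can be done
None
```

The clamp is released and the whetstone lies flat in the rinsing tray, right way up. The job was handed in at about 19.5 s of the 61 s allowed.

- **Release:** I found the thumb bar by touch, its top at about 81 mm. I pressed it 8.5 mm to its stop and held it there for about 5.5 s at 11–13 N (highest reading about 14 N). The jaw's image profile moved back about 22 mm and stayed still over the last 1.5 s, so I took it as fully backed off.
- **Stone:** I gripped it by its long sides at 25 N and lowered it to the tray floor in steps of 1 mm or less. The reading at set-down was about 12 N. I then opened the fingers and backed away.
- **Last checks:**
  - **Stone:** its top is at z about 28 mm (side camera) to 29.5 mm (top camera), against 30 mm expected, and it sits near the tray's middle, in line with the tray. The two cameras differ by about 3 mm on its x position, close to their calibration error.
  - **Surroundings:** by eye, the oil bottle, knife and brush look unmoved. The robot is touching nothing.
- **Failed checks:** none of these checks failed. The only error along the way was a script bug in my first tray measurement, which I fixed before using any numbers from it.

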